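# Count the handle bolts and hold the rivet set on the marked pin

## Task

Get the knife ready for riveting: the small wooden tray already holds one handle bolt, so first stand or lay just enough of the loose ones in it to make exactly three, and leave the bolt that remains and everything else on the bench where they are. Then take the steel rivet set (straight, round, flat-topped) out of the punch rack and hold it upright with its nose on the ringed pin of the knife handle in the sprung cradle, pressing gently so that the cradle sinks to about the middle of its travel. Finish like that, still gripping and pressing the tool; do not let go.

Things in the scene. Friction and masses are not known exactly. Their poses are not given: they have to be found in the camera images.
- tray: open plywood tray fixed to the bench, 130 (x) by 110 (y) by 22 mm high, walls and floor 5 mm thick; origin at the centre of its underside. One bolt (bolt0) stands in its +y half, the -y half is empty
- bolt0: handle bolt of plain steel standing on its head: round head 20 mm across and 5 mm thick, above it a shank 12 mm across, 30 mm tall overall; origin at the centre of the head's underside, z up the shank. This one already stands in the tray
- bolt1: handle bolt of plain steel standing on its head: round head 20 mm across and 5 mm thick, above it a shank 12 mm across, 30 mm tall overall; origin at the centre of the head's underside, z up the shank. Starts loose on the bench; any of the three loose ones will do
- bolt2: handle bolt of plain steel standing on its head: round head 20 mm across and 5 mm thick, above it a shank 12 mm across, 30 mm tall overall; origin at the centre of the head's underside, z up the shank. Starts loose on the bench; any of the three loose ones will do
- bolt3: handle bolt of plain steel standing on its head: round head 20 mm across and 5 mm thick, above it a shank 12 mm across, 30 mm tall overall; origin at the centre of the head's underside, z up the shank. Starts loose on the bench; any of the three loose ones will do
- rack: wooden punch rack fixed to the bench, 60 (x) by 200 (y) by 50 mm high, with three blind holes 15.5 mm wide and 40 mm deep (floor of the holes 10 mm above the bench) at y = -70, 0 and +70 mm; three tools stand in them in any order, each reaching at most 130 mm above the bench; origin at the centre of its underside
- rivet_set: the rivet set, a straight round steel tool 120 mm long standing nose down in the rack, 0.11 to 0.23 kg: flat nose 8 mm across, shank 14 mm across up to 60 mm from the nose, then a round grip 22 mm across from 60 mm to the flat top at 120 mm; origin at the nose, z along the tool to the top
- rivet_set_tip (a point): the flat end of the rivet set's nose, which goes on the ringed pin; axes as the rivet set's
- awl: an awl with a bulging dark wooden handle in the rack, to be left there; 105 mm tall, origin at its point
- scraper: a scraper with a flat blade-like steel grip 36 by 8 mm in the rack, to be left there; 110 mm tall, origin at its point
- fixture: riveting fixture fixed to the bench: steel block 130 (x) by 70 (y) by 40 mm high; above it the sprung cradle with a closed folding-knife handle 112 mm long, 26 mm wide, its flat top 74 mm above the bench, with three small brass pins in a row along x at -30, 0 and +30 mm; origin at the centre of the block's underside
- mark (a point): the ringed pin, at the knife handle's top face (74 mm above the bench, +30 mm along the fixture's x, on its centre line), circled by a pale ring 19 mm across; it goes down with the cradle
- cradle (a joint): how far the sprung cradle is pressed straight down, in m: 0 at rest, 0.010 fully down; it starts to sink at about 2 N and needs 0.8 N more for each mm (6 N at 5 mm)
- marker: flat marker pen, 100 by 22 by 16 mm, left alone; origin under its centre
- pocketknife: closed pocketknife lying loose, 110 by 24 by 16 mm, left alone (not the one in the cradle); origin under its centre
Things that resemble listed ones, but are neither listed nor needed, are in the scene too. Leave any turquoise look-alike of the rack alone.

How it is judged:
On the way, in this order (a step that is already met when the one before it is completed fails the run):
1. exactly three bolts in the tray, let go (x of bolt0 in the frame of tray between -0.062 and 0.062 m and y of bolt0 in the frame of tray between -0.052 and 0.052 m and z of bolt0 in the frame of tray between 0 and 0.022 m and contact force between bolt0 and the fingers below 0.1 N and (((x of bolt1 in the frame of tray between -0.062 and 0.062 m and y of bolt1 in the frame of tray between -0.052 and 0.052 m and z of bolt1 in the frame of tray between 0 and 0.022 m and contact force between bolt1 and the fingers below 0.1 N) and (x of bolt2 in the frame of tray between -0.062 and 0.062 m and y of bolt2 in the frame of tray between -0.052 and 0.052 m and z of bolt2 in the frame of tray between 0 and 0.022 m and contact force between bolt2 and the fingers below 0.1 N) and not (x of bolt3 in the frame of tray between -0.062 and 0.062 m and y of bolt3 in the frame of tray between -0.052 and 0.052 m and z of bolt3 in the frame of tray between 0 and 0.022 m and contact force between bolt3 and the fingers below 0.1 N)) or ((x of bolt1 in the frame of tray between -0.062 and 0.062 m and y of bolt1 in the frame of tray between -0.052 and 0.052 m and z of bolt1 in the frame of tray between 0 and 0.022 m and contact force between bolt1 and the fingers below 0.1 N) and not (x of bolt2 in the frame of tray between -0.062 and 0.062 m and y of bolt2 in the frame of tray between -0.052 and 0.052 m and z of bolt2 in the frame of tray between 0 and 0.022 m and contact force between bolt2 and the fingers below 0.1 N) and (x of bolt3 in the frame of tray between -0.062 and 0.062 m and y of bolt3 in the frame of tray between -0.052 and 0.052 m and z of bolt3 in the frame of tray between 0 and 0.022 m and contact force between bolt3 and the fingers below 0.1 N)) or (not (x of bolt1 in the frame of tray between -0.062 and 0.062 m and y of bolt1 in the frame of tray between -0.052 and 0.052 m and z of bolt1 in the frame of tray between 0 and 0.022 m and contact force between bolt1 and the fingers below 0.1 N) and (x of bolt2 in the frame of tray between -0.062 and 0.062 m and y of bolt2 in the frame of tray between -0.052 and 0.052 m and z of bolt2 in the frame of tray between 0 and 0.022 m and contact force between bolt2 and the fingers below 0.1 N) and (x of bolt3 in the frame of tray between -0.062 and 0.062 m and y of bolt3 in the frame of tray between -0.052 and 0.052 m and z of bolt3 in the frame of tray between 0 and 0.022 m and contact force between bolt3 and the fingers below 0.1 N)))), for 0.2 s.
2. the rivet set is lifted clear of the rack in the gripper (height (world z) of rivet_set_tip above 0.06 m and contact force between rivet_set and the fingers above 0.5 N and contact force between rivet_set and rack below 0.1 N), for 0.2 s.
At the end, for the whole second after the job is handed in: exactly three bolts in the tray, the other within 50 mm of its start; the gripped rivet set, off the rack, within 0.17 rad of upright, its nose centre within 8 mm of the ringed pin, at rest, pressing 1 to 15 N with the cradle 1.5 to 8.5 mm down; the gripper does not touch the fixture (all of step 1 and ((x of bolt1 in the frame of tray between -0.062 and 0.062 m and y of bolt1 in the frame of tray between -0.052 and 0.052 m and z of bolt1 in the frame of tray between 0 and 0.022 m and contact force between bolt1 and the fingers below 0.1 N) or distance of bolt1 from where it was at the start of the episode below 0.05 m) and ((x of bolt2 in the frame of tray between -0.062 and 0.062 m and y of bolt2 in the frame of tray between -0.052 and 0.052 m and z of bolt2 in the frame of tray between 0 and 0.022 m and contact force between bolt2 and the fingers below 0.1 N) or distance of bolt2 from where it was at the start of the episode below 0.05 m) and ((x of bolt3 in the frame of tray between -0.062 and 0.062 m and y of bolt3 in the frame of tray between -0.052 and 0.052 m and z of bolt3 in the frame of tray between 0 and 0.022 m and contact force between bolt3 and the fingers below 0.1 N) or distance of bolt3 from where it was at the start of the episode below 0.05 m) and horizontal distance between rivet_set_tip and mark below 0.008 m and angle between rivet_set's own z axis and vertical below 0.17 rad and value of joint cradle between 0.0015 and 0.0085 m and contact force between rivet_set and fixture between 1 and 15 N and contact force between rivet_set and the fingers above 1 N and contact force between each of the arm, the fingers and fixture below 0.2 N and contact force between rivet_set and rack below 0.1 N and linear speed of rivet_set below 0.02 m/s); the arm keeps its last pose, push and grip.
It fails at once if the rivet set is driven hard (over 30 N) onto the knife or its fixture (contact force between rivet_set and fixture above 30 N).
It fails at once if another thing on the bench is shifted by more than 50 mm (distance of any of marker, pocketknife from where it was at the start of the episode above 0.05 m).
It fails at once if the awl or the scraper is taken from the rack (distance of any of awl, scraper from where it was at the start of the episode above 0.04 m).
It also fails if it takes over 56 s, if anything falls off the work surface, if the arm or the gripper's body presses on something with over 40 N, if the wrist force passes 120 N, or if a joint passes its speed limit or range.

## Robot

A 6-joint arm with a two-finger parallel gripper is mounted at the origin on the work surface. World frame = base frame: x ahead of the robot, y to its left, z up, the work surface at z = 0. Lengths are in m, angles in rad, forces in N, time in s.
With the tool pointing down it reaches from about 0.3 to 0.825 m from the base axis. Payload 5.4 kg.
Tool frame: the origin (TCP) lies at the very end of the fingers, on their centre line; the grasp point (between the pads) lies 19 mm behind it; z points along the fingers, y is the line along which they close (so a half turn about z gives the same grasp; the last joint's range is limited). The gripper opens to 92 mm and grips with 3 to 60 N. Pads are 20 mm wide; open, the fingers measure 128 mm over their backs; the gripper's body (75 mm by 189 mm) begins 69 mm behind the grasp point.
Start: joints at [0.908, 0.158, 1.597, -0, 1.386, -0.21], TCP at [0.252, 0.517, 0.215] pointing down, gripper open.
Joint ranges: [-2.91, 2.91], [-0.94, 2.29], [0.18, 2.7], [-1.29, 4.43], [0.17, 2.64], [-3, 3]. Speed limits (rad/s): [2.57, 2.57, 3.14, 3.14, 3.14, 3.14].

## Interface

Orientations are given as [roll, pitch, yaw] about the fixed x, y, z axes, in that order (R = Rz(yaw) Ry(pitch) Rx(roll)).
In Python, from workcell import sensors, optics, ticket, spotter gives the robot as it stands.
- The arm moves only by the tool carry_out, never from a script. Its argument "targets" is a list of rows, each a list of 3 entries, a list of its own where there are three numbers: the turn, a rotation vector about the tool's x, y, z each as a share of 30 degrees, from -1 to 1, then the shift along the tool's x, y, z each as a share of 250 mm, from -1 to 1, then the closure, from -1 (fully open) to 1 (shut). In form: [[[rx, ry, rz], [dx, dy, dz], grip], ...]. A call has 1 to 10 rows; each row is the pose to reach, as a shift and turn from the pose commanded when the call began, along the tool's axes at that moment; what a row does not reach only later rows make up. A row lasts 1/8 s, in which the tool goes at most 62.5 mm and 10.7 degrees, less where a joint would pass 70% of its speed; a pose out of reach is approached as far as the arm can. A call with a number of a shift or a turn outside -1 to 1 is refused whole. A call with a gripper value outside its range is refused whole. The fingers move at their own pace and stop on an object; "force" is the grip in N (left out, the last holds). Time passes only in rows, so rows that repeat a pose let the fingers close. It gives the time, the measured TCP pose, the force, the opening and the grip force at its end, in the units of the state.
- sensors.sense(): the state, without advancing time (a new reading comes with each control period).
- optics.grab_frame(name): name is "scene" or "side" or "wrist"; returns (picture, depth): 400x640x3 uint8, blue, green, red; 400x640 float32, m along the optical axis (not along the pixel's ray), 0 where there is no reading.
- optics.camera_params(name): a dict with "intrinsics" (3x3 intrinsics, pixels), "extrinsics" (4x4, takes a point from camera to world coordinates). Camera axes: x right, y down, z forward; pixel columns grow to the right and rows downward; lengths in m; the calibration is good to about 2 mm. A picture is of the moment at which its call begins: read the wrist's pose just before it. camera_params takes no time and is no camera call; for the wrist camera it gives the pose at the moment of the call.
- ticket.close_job(): hands the job in; it is judged then, once.
Trained networks look in the newest picture that a camera, given by its name, has taken for a name from the list of things; names that differ only in an ending like _2 or _b are one class to them, and where a whole thing is asked for, a point or a joint stands for the part that bears it (a point fixed in the world has none). Each returns a list of dicts, best first, with "conf" (0 to 1); they miss things now and then, are a little off and sometimes report something else, mostly with a low value. They report only what shows in the picture. A call takes as long as a camera call. They do not tell look-alikes from the thing itself.
- spotter.find_in(label, camera): "point" ([x, y, z] in m, in world coordinates, good to about 4 mm: the middle of the surface that is visible of it).
- spotter.spot_point(label, camera): "point" ([x, y, z] in m, in world coordinates, good to about 4 mm: a listed point, or the origin of a listed thing).
The state is a dict: "time": time; "joint_pos": joint angles; "dq": joint speeds; "effort": joint torques, N m; "position": TCP position; "orientation": TCP orientation; "contact_force": force on the tool from outside, world axes, zero at the start; "torque": the same for the moment, N m; "width": opening from 0.0 (shut) to 1.0 (fully open); "gripper_force": force on a finger pad.
Only numpy, scipy, OpenCV 4.12 (cv2) and the standard library are available. Lean on these libraries where they do the work, as an engineer would, in place of code of your own. Each camera call takes 0.05 s, during which the arm holds its last target. There are 200 camera calls.

## Working session

There is one attempt and no reset: what is moved stays moved. The work goes in short steps, Python scripts to look and compute and a tool call to move; the robot and the scene stay as the last step left them, time stands still between calls to the robot, and variables do not carry over. Pictures are saved under pics/ and viewed, at most 10 in all, crops included, and the job is handed in when it is done.

Besides the shell and the picture viewer there is one more tool, called after ">>>" in YAML: its name, and indented under it one key for each argument. carry_out: Moves the arm, as the interface text tells. Shift numbers are shares of 250 mm and turn numbers shares of 30 degrees, none past 1 either way. Its arguments: {"type":"object","properties":{"targets":{"type":"array"},"force":{"type":"number"}},"required":["targets"]}

```bash
mkdir -p pics; ls
python3 - <<'E'
from workcell import sensors, optics, ticket, spotter
import cv2,numpy as np
s=sensors.sense();print({k:np.round(v,3).tolist() for k,v in s.items()})
ims=[]
for c in ["scene","side"]:
    im,d=optics.grab_frame(c);ims.append(im);np.save(f'pics/{c}.npy',d);cv2.imwrite(f'pics/{c}0.png',im)
    for n in ["tray","bolt0","rack","rivet_set","awl","scraper","fixture","marker","pocketknife"]:
        print(c,n,[(np.round(r['point'],3).tolist(),round(r['conf'],2)) for r in spotter.spot_point(n,c)[:6]])
    print(c,'mark',[(np.round(r['point'],3).tolist(),round(r['conf'],2)) for r in spotter.spot_point('mark',c)])
E
```

```text
pics
{'time': 0.0, 'joint_pos': [0.908, 0.159, 1.598, 0.0, 1.386, -0.21], 'dq': [0.001, 0.0, -0.001, -0.0, 0.0, 0.0], 'effort': [0.0, -38.558, -32.21, 0.07, 0.038, -0.0], 'position': [0.251, 0.517, 0.214], 'orientation': [-3.14, -0.0, 2.689], 'contact_force': [0.129, -0.09, -0.177], 'torque': [0.015, -0.025, 0.019], 'gripper_force': 0.0, 'width': 0.999}
scene tray [([0.604, -0.169, 0.004], 0.6)]
scene bolt0 [([0.422, -0.21, 0.001], 0.6), ([0.597, -0.144, 0.006], 0.56), ([0.421, -0.057, 0.004], 0.5), ([0.461, -0.403, 0.002], 0.5)]
scene rack [([0.519, 0.288, -0.0], 0.83), ([0.597, -0.141, 0.006], 0.65), ([0.298, 0.29, -0.004], 0.6)]
scene rivet_set [([0.618, 0.068, 0.075], 0.75)]
scene awl []
scene scraper [([0.518, 0.288, -0.001], 0.34)]
scene fixture [([0.586, 0.074, -0.002], 0.6)]
scene marker [([0.606, -0.166, 0.001], 0.63)]
scene pocketknife [([0.421, -0.208, -0.001], 0.68), ([0.721, -0.278, -0.0], 0.64)]
scene mark [([0.614, 0.068, 0.074], 0.9), ([0.587, 0.07, -0.002], 0.24)]
side tray [([0.604, -0.165, 0.003], 0.68)]
side bolt0 [([0.423, -0.208, -0.003], 0.62), ([0.422, -0.058, 0.001], 0.51), ([0.598, -0.144, 0.005], 0.5), ([0.46, -0.402, -0.0], 0.49)]
side rack [([0.518, 0.284, -0.003], 0.82), ([0.3, 0.293, 0.001], 0.59), ([0.616, 0.064, 0.074], 0.15)]
side rivet_set [([0.505, 0.354, 0.013], 0.55)]
side awl [([0.534, 0.22, 0.009], 0.49), ([0.424, -0.212, -0.004], 0.26)]
side scraper [([0.517, 0.286, 0.008], 0.61)]
side fixture [([0.589, 0.072, -0.001], 0.95), ([0.421, -0.059, 0.001], 0.27)]
side marker [([0.519, 0.289, 0.007], 0.69), ([0.438, 0.118, 0.001], 0.61), ([0.504, 0.353, 0.012], 0.33)]
side pocketknife [([0.73, -0.272, -0.001], 0.55)]
side mark [([0.616, 0.064, 0.074], 0.69)]
```

View pics/scene0.png

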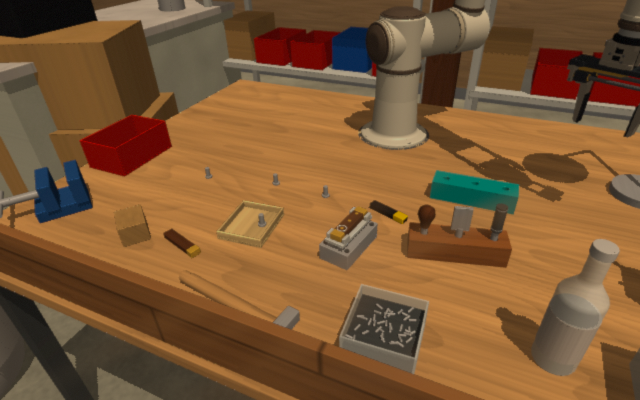

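View pics/side0.png

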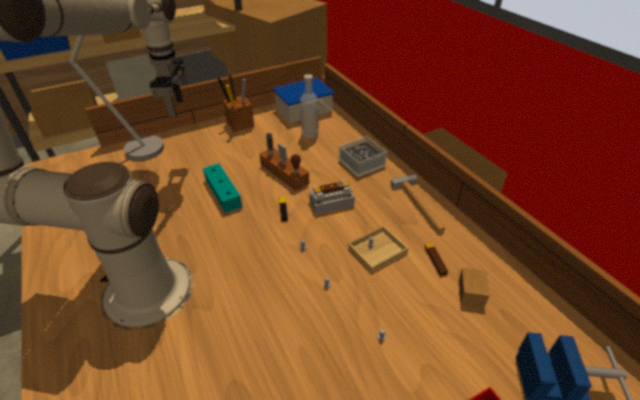

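The scene view shows the awl (427,215), scraper (461,220) and rivet set (500,220) in the brown rack. The ringed handle is at about (345,230) and the tray at (251,222) with bolt0. The loose bolts are at (208,172), (276,179) and (325,190). The side view agrees, and the turquoise rack is the look-alike.

```bash
cat > h.py <<'E'
from workcell import sensors, optics, ticket, spotter
import cv2,numpy as np
from scipy.spatial.transform import Rotation as Ro
def pose():
    s=sensors.sense();return np.array(s['position']),Ro.from_euler('xyz',s['orientation']),s
def go(p,yaw,frm=None,R=None):
    """shares for carry_out to reach TCP p, tool down with yaw"""
    if R is None:
        q,R,s=pose()
    if frm is None: frm=q
    sh=R.inv().apply(np.array(p)-frm)/.25
    rv=(R.inv()*Ro.from_euler('xyz',[np.pi,0,yaw])).as_rotvec()/np.radians(30)
    print('to',np.round(p,3),round(yaw,3),'turn',np.round(rv,3).tolist(),'shift',np.round(sh,4).tolist())
def cloud(cam,d,P=None):
    P=P or optics.camera_params(cam);K=P['intrinsics'];v,u=np.indices(d.shape)
    c=np.stack([(u-K[0][2])/K[0][0]*d,(v-K[1][2])/K[1][1]*d,d],-1)
    E=np.array(P['extrinsics']);w=c@E[:3,:3].T+E[:3,3];w[d<=0]=np.nan
    return w
E
python3 - <<'E'
from h import *
q,R,s=pose()
E=np.array(optics.camera_params('wrist')['extrinsics'])
print('cam in tool',R.inv().apply(E[:3,3]-q).round(3),(R.inv().as_matrix()@E[:3,:3]).round(2).tolist(),np.round(optics.camera_params('wrist')['intrinsics'],0).tolist())
for c in ['scene','side']:
    w=cloud(c,np.load(f'pics/{c}.npy'));
    def box(x,y,r,z0,z1):
        m=(np.hypot(w[...,0]-x,w[...,1]-y)<r)&(w[...,2]>z0)&(w[...,2]<z1);return w[m]
    for n,a in dict(b1=(.422,-.058,.03,.012,.05),b2=(.422,-.209,.03,.012,.05),b3=(.46,-.403,.03,.012,.05),b0=(.597,-.144,.03,.026,.06),traytop=(.604,-.167,.1,.016,.025),rack=(.519,.287,.14,.045,.052),rs=(.505,.354,.03,.11,.14),knife=(.587,.072,.08,.068,.08)).items():
        p=box(*a)
        if len(p)<3: print(c,n,len(p));continue
        m=p.mean(0);print(c,n,len(p),m.round(4),p.max(0).round(3),cv2.minAreaRect((p[:,:2]*1000).astype(np.float32)))
for f in [(.35,.25,.33),(.43,-.02,.3)]: go(f,1.6)
E
```

```text
cam in tool [ 0.072 -0.    -0.169] [[0.0, -0.97, -0.26], [1.0, 0.0, -0.0], [0.0, -0.26, 0.97]] [[294.0, 0.0, 322.0], [0.0, 294.0, 199.0], [0.0, 0.0, 1.0]]
scene b1 39 [ 0.4274 -0.0577  0.0241] [ 0.431 -0.052  0.032] ((425.3760681152344, -57.6818962097168), (11.507121086120605, 10.227136611938477), 82.12531280517578)
scene b2 35 [ 0.4235 -0.2069  0.0242] [ 0.428 -0.201  0.033] ((422.4686584472656, -206.50331115722656), (14.220438957214355, 11.074860572814941), 67.14532470703125)
scene b3 32 [ 0.464  -0.4021  0.0236] [ 0.469 -0.397  0.032] ((462.48260498046875, -403.54449462890625), (11.788047790527344, 10.530281066894531), 31.48974609375)
scene b0 30 [ 0.5998 -0.1438  0.0335] [ 0.604 -0.139  0.039] ((599.0300903320312, -144.50169372558594), (12.203790664672852, 11.249476432800293), 11.003807067871094)
scene traytop 543 [ 0.6127 -0.1658  0.0207] [ 0.677 -0.107  0.025] ((607.4215087890625, -168.198486328125), (134.5669708251953, 112.03978729248047), 5.753424167633057)
scene rack 1574 [0.5262 0.2888 0.0503] [0.574 0.389 0.052] ((520.318603515625, 286.47467041015625), (65.65969848632812, 
[... 1116 characters left out ...]
), (133.2538604736328, 111.82209014892578), 5.658995151519775)
side rack 470 [0.5134 0.2769 0.0487] [0.569 0.384 0.052] ((516.0684814453125, 287.05181884765625), (64.74739837646484, 207.05848693847656), 13.709474563598633)
side rs 47 [0.4976 0.351  0.1228] [0.51  0.364 0.131] ((498.46563720703125, 353.5538330078125), (21.32855796813965, 20.277944564819336), 68.64948272705078)
side knife 237 [0.585  0.0696 0.0723] [0.644 0.1   0.077] ((586.0006103515625, 70.41812133789062), (40.96616744995117, 113.01943969726562), 79.37386322021484)
to [0.35 0.25 0.33] 1.6 turn [0.0, 0.0, 2.08] shift [-0.8214, -0.7883, -0.4615]
to [ 0.43 -0.02  0.3 ] 1.6 turn [0.0, 0.0, 2.08] shift [-1.5816, -1.6195, -0.3415]
```

>>> carry_out:
  targets:
    - [[0,0,1],[-0.82,-0.79,-0.46],0]
    - [[0,0,1],[-0.82,-0.79,-0.46],0]
    - [[0,0,1],[-0.82,-0.79,-0.46],0]
    - [[0,0,1],[-0.82,-0.79,-0.46],0]
    - [[0,0,1],[-0.82,-0.79,-0.46],0]
    - [[0,0,1],[-0.82,-0.79,-0.46],0]
    - [[0,0,1],[-0.82,-0.79,-0.46],0]
  force: 20

```text
time: 1.98
position: [0.3493, 0.25, 0.3293]
orientation: [-3.141, -0.001, 2.165]
contact_force: [0.2, 0.1, -1.4]
width: 0.501
gripper_force: 0.0
```

Run:
```python
from h import *
print(pose()[2]['position'],pose()[2]['orientation'],pose()[2]['width'])
go((.40,-.058,.2),1.67)
```

```text
[0.3492933  0.24998996 0.32934779] [-3.14147971e+00 -5.91334819e-04  2.16479260e+00] 0.5010090023174942
to [ 0.4   -0.058  0.2  ] 1.67 turn [-0.0, -0.001, 0.945] shift [-1.1348, -0.5214, 0.5168]
```

>>> carry_out:
  targets:
    - [[0,0,0.945],[-1,-0.52,0.45],0.2]
    - [[0,0,0.945],[-1,-0.52,0.45],0.2]
    - [[0,0,0.945],[-1,-0.52,0.45],0.2]
    - [[0,0,0.945],[-1,-0.52,0.45],0.2]
    - [[0,0,0.945],[-1,-0.52,0.45],0.2]
    - [[0,0,0.945],[-1,-0.52,0.45],0.2]
    - [[0,0,0.945],[-1,-0.52,0.45],0.2]

```text
time: 2.85
position: [0.3818, -0.0287, 0.2169]
orientation: [-3.141, -0.001, 1.672]
contact_force: [-0.3, -0.1, -0.5]
width: 0.401
gripper_force: 0.0
```

```bash
cat >> h.py <<'E'
def near(w,x,y,r,z0,z1):
    m=(np.hypot(w[...,0]-x,w[...,1]-y)<r)&(w[...,2]>z0)&(w[...,2]<z1);return w[m]
E
python3 - <<'E'
from h import *
q,R,s=pose();P=optics.camera_params('wrist');im,d=optics.grab_frame('wrist');cv2.imwrite('pics/w1.png',im)
w=cloud('wrist',d,P)
print(q.round(4),np.round(s['orientation'],3))
for n,a in dict(b1=(.422,-.058,.025,.026,.034),b2=(.42,-.208,.025,.026,.034)).items():
    p=near(w,*a);print(n,len(p), p.mean(0).round(4) if len(p) else '', cv2.minAreaRect((p[:,:2]*1000).astype(np.float32)) if len(p)>3 else '')
go((.4225,-.0585,.05),1.67);go((.4225,-.0585,.006),1.67)
E
```

```text
[ 0.3818 -0.0287  0.2169] [-3.141e+00 -1.000e-03  1.672e+00]
b1 70 [ 0.4243 -0.058   0.0294] ((424.2812805175781, -58.19479751586914), (10.179469108581543, 11.294422149658203), 5.414978981018066)
b2 0  
to [ 0.422 -0.058  0.05 ] 1.67 turn [0.0, -0.001, 0.006] shift [-0.1362, 0.1488, 0.6691]
to [ 0.422 -0.058  0.006] 1.67 turn [0.0, -0.001, 0.006] shift [-0.1363, 0.1488, 0.8451]
```

View pics/w1.png

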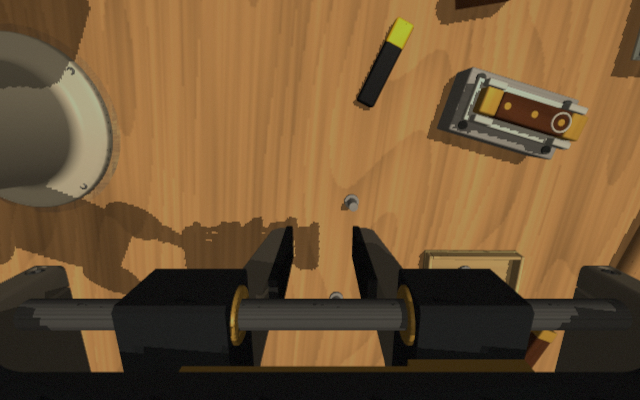

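The wrist picture shows the bolt at (350,203) between the gripper's finger lines, and the ringed pin at the far right end of the knife at (562,122). The measured bolt position agrees with the other cameras.

>>> carry_out:
  targets:
    - [[0,0,0],[-0.136,0.153,0.6],0.2]
    - [[0,0,0],[-0.136,0.153,0.6],0.2]
    - [[0,0,0],[-0.136,0.153,0.6],0.2]
    - [[0,0,0],[-0.136,0.153,0.8],0.2]
    - [[0,0,0],[-0.136,0.153,0.84],0.2]
    - [[0,0,0],[-0.136,0.153,0.84],0.2]
    - [[0,0,0],[-0.136,0.153,0.84],1]
    - [[0,0,0],[-0.136,0.153,0.84],1]
    - [[0,0,0],[-0.136,0.153,0.84],1]
    - [[0,0,0],[-0.136,0.153,0.84],1]

```text
time: 4.15
position: [0.4242, -0.0606, 0.0082]
orientation: [3.14, 0.001, 1.67]
contact_force: [-0.6, 0.8, 6.1]
width: 0.122
gripper_force: 20.0
```

Run:
```python
from h import *
q,R,s=pose();print(q.round(4),np.round(s['orientation'],3),s['width']*92,s['gripper_force'])
c=np.array([.6055,-.168]);t=.1;A=np.array([[np.cos(t),-np.sin(t)],[np.sin(t),np.cos(t)]])
for b in [(-.03,-.022),(.03,-.022)]:
    p=c+A@b; print(p)
    go((*p,.08),1.67); go((*p,.013),1.67)
```

```text
[ 0.4242 -0.0606  0.0082] [3.14e+00 1.00e-03 1.67e+00] 11.264462863816533 20.00279814004898
[ 0.57784621 -0.19288509]
to [ 0.578 -0.193  0.08 ] 1.67 turn [0.003, 0.002, 0.0] shift [-0.5877, 0.5597, -0.2858]
to [ 0.578 -0.193  0.013] 1.67 turn [0.003, 0.002, 0.0] shift [-0.5874, 0.5593, -0.0178]
[ 0.63754646 -0.18689509]
to [ 0.638 -0.187  0.08 ] 1.67 turn [0.003, 0.002, 0.0] shift [-0.5875, 0.7997, -0.2854]
to [ 0.638 -0.187  0.013] 1.67 turn [0.003, 0.002, 0.0] shift [-0.5873, 0.7993, -0.0174]
```

>>> carry_out:
  targets:
    - [[0,0,0],[0,0,-0.2],1]
    - [[0,0,0],[-0.1,0.1,-0.3],1]
    - [[0,0,0],[-0.59,0.58,-0.3],1]
    - [[0,0,0],[-0.59,0.58,-0.3],1]
    - [[0,0,0],[-0.59,0.58,-0.3],1]
    - [[0,0,0],[-0.59,0.58,-0.3],1]
    - [[0,0,0],[-0.59,0.58,-0.3],1]

```text
time: 5.03
position: [0.5812, -0.1918, 0.0815]
orientation: [-3.14, -0.001, 1.67]
contact_force: [-0.4, -0.1, -0.2]
width: 0.124
gripper_force: 20.0
```

Run:
```python
from h import *
q,R,s=pose();print(q.round(4),np.round(s['orientation'],3),s['width']*92,s['gripper_force'])
c=np.array([.6055,-.168]);t=.1;A=np.array([[np.cos(t),-np.sin(t)],[np.sin(t),np.cos(t)]])
p=c+A@(-.025,-.022);go((*p,.0145),1.67)
P=optics.camera_params('wrist');im,d=optics.grab_frame('wrist');cv2.imwrite('pics/w2.png',im);w=cloud('wrist',d,P)
p=near(w,*c,.1,.016,.025);print(len(p),cv2.minAreaRect((p[:,:2]*1000).astype(np.float32)))
p=near(w,.42,-.208,.025,.026,.034);print(len(p))
```

```text
[ 0.5812 -0.1918  0.0815] [-3.14e+00 -1.00e-03  1.67e+00] 11.38419552631752 19.999768137931824
to [ 0.583 -0.192  0.014] 1.67 turn [-0.003, -0.002, 0.001] shift [-0.0032, 0.0065, 0.2682]
3504 ((606.9447021484375, -167.76736450195312), (130.40390014648438, 109.80399322509766), 5.208407402038574)
202
```

View pics/w2.png

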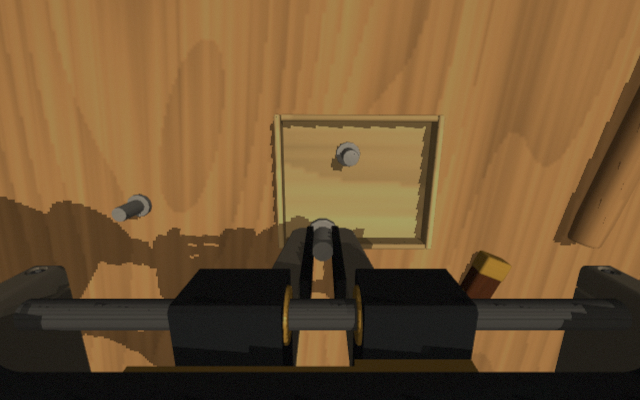

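The bolt is held upright at (322,235) above the empty half of the tray. bolt0 is at (347,154) and the second bolt at (133,208).

>>> carry_out:
  targets:
    - [[0,0,0],[-0.003,0.012,0.2],1]
    - [[0,0,0],[-0.003,0.012,0.268],1]
    - [[0,0,0],[-0.003,0.012,0.268],1]
    - [[0,0,0],[-0.003,0.012,0.268],0.5]
    - [[0,0,0],[-0.003,0.012,0.268],0.5]
    - [[0,0,0],[-0.003,0.012,0.268],0.5]
    - [[0,0,0],[-0.003,0.012,0.1],0.5]
    - [[0,0,0],[-0.003,0.012,-0.1],0.5]
    - [[0,0,0],[-0.003,0.012,-0.2],0.2]
    - [[0,0,0],[-0.003,0.012,-0.2],0.2]

```text
time: 6.32
position: [0.5869, -0.1939, 0.1349]
orientation: [3.137, 0.003, 1.67]
contact_force: [-0.1, -0.3, -0.0]
width: 0.396
gripper_force: 0.0
```

Run:
```python
from h import *
q,R,s=pose();print(q.round(4),np.round(s['orientation'],3),s['width']*92,s['gripper_force'])
P=optics.camera_params('wrist');im,d=optics.grab_frame('wrist');cv2.imwrite('pics/w3.png',im);w=cloud('wrist',d,P)
for x,y in [(.597,-.144),(.583,-.192)]:
    p=near(w,x,y,.02,.03,.04);print(len(p),p.mean(0).round(4) if len(p) else '')
p=near(w,.42,-.208,.025,.026,.034);print('b2',len(p),p.mean(0).round(4),cv2.minAreaRect((p[:,:2]*1000).astype(np.float32)))
go((.421,-.208,.06),1.67);go((.421,-.208,.009),1.67)
```

```text
[ 0.5869 -0.1939  0.1349] [3.137e+00 3.000e-03 1.670e+00] 36.4175543542198 0.0
136 [ 0.5979 -0.1448  0.0342]
126 [ 0.5857 -0.1896  0.0343]
b2 130 [ 0.4218 -0.2079  0.0293] ((421.2613525390625, -207.83242797851562), (11.932435035705566, 11.108619689941406), 9.343721389770508)
to [ 0.421 -0.208  0.06 ] 1.67 turn [0.002, 0.002, 0.001] shift [0.0069, -0.6613, 0.2893]
to [ 0.421 -0.208  0.009] 1.67 turn [0.002, 0.002, 0.001] shift [0.007, -0.6616, 0.4933]
```

>>> carry_out:
  targets:
    - [[0,0,0],[0.007,-0.66,0.1],0.2]
    - [[0,0,0],[0.007,-0.66,0.1],0.2]
    - [[0,0,0],[0.007,-0.66,0.1],0.2]
    - [[0,0,0],[0.007,-0.66,0.29],0.2]
    - [[0,0,0],[0.007,-0.66,0.44],0.2]
    - [[0,0,0],[0.007,-0.66,0.49],0.2]
    - [[0,0,0],[0.007,-0.66,0.49],1]
    - [[0,0,0],[0.007,-0.66,0.49],1]
    - [[0,0,0],[0.007,-0.66,0.49],1]
    - [[0,0,0],[0.007,-0.66,0.49],1]

```text
time: 7.62
position: [0.4219, -0.2085, 0.0109]
orientation: [3.14, 0.002, 1.67]
contact_force: [-0.4, 0.2, 4.8]
width: 0.123
gripper_force: 20.0
```

Run:
```python
from h import *
q,R,s=pose();print(q.round(4),np.round(s['orientation'],3),s['width']*92,s['gripper_force'])
c=np.array([.6065,-.168]);t=.095;A=np.array([[np.cos(t),-np.sin(t)],[np.sin(t),np.cos(t)]])
p=c+A@(.028,-.02); print(p)
go((*p,.1),1.67); go((*p,.015),1.67)
```

```text
[ 0.4219 -0.2085  0.0109] [3.14e+00 2.00e-03 1.67e+00] 11.276782388001726 20.00097692012787
[ 0.63627089 -0.18525382]
to [ 0.636 -0.185  0.1  ] 1.67 turn [0.004, 0.004, 0.001] shift [0.0064, 0.8631, -0.355]
to [ 0.636 -0.185  0.015] 1.67 turn [0.004, 0.004, 0.001] shift [0.007, 0.8624, -0.015]
```

>>> carry_out:
  targets:
    - [[0,0,0],[0,0,-0.22],1]
    - [[0,0,0],[0.006,0.1,-0.36],1]
    - [[0,0,0],[0.006,0.86,-0.36],1]
    - [[0,0,0],[0.006,0.86,-0.36],1]
    - [[0,0,0],[0.006,0.86,-0.36],1]
    - [[0,0,0],[0.006,0.86,-0.36],1]
    - [[0,0,0],[0.006,0.86,-0.36],1]
    - [[0,0,0],[0.006,0.86,-0.2],1]
    - [[0,0,0],[0.006,0.86,-0.15],1]
    - [[0,0,0],[0.006,0.86,-0.15],1]

```text
time: 8.88
position: [0.6332, -0.1847, 0.0466]
orientation: [-3.14, -0.001, 1.67]
contact_force: [0.1, 0.1, 0.1]
width: 0.124
gripper_force: 20.0
```

Run:
```python
from h import *
q,R,s=pose();print(q.round(4),np.round(s['orientation'],3),s['width']*92,s['gripper_force'])
go((.636,-.186,.0175),1.67)
```

```text
[ 0.6332 -0.1847  0.0466] [-3.14e+00 -1.00e-03  1.67e+00] 11.400477008487814 19.99823123216629
to [ 0.636 -0.186  0.018] 1.67 turn [-0.004, -0.002, -0.001] shift [-0.0066, 0.0108, 0.1166]
```

>>> carry_out:
  targets:
    - [[0,0,0],[-0.006,0.012,0.12],1]
    - [[0,0,0],[-0.006,0.012,0.12],1]
    - [[0,0,0],[-0.006,0.012,0.12],0.5]
    - [[0,0,0],[-0.006,0.012,0.12],0.5]
    - [[0,0,0],[-0.006,0.012,0.12],0.5]
    - [[0,0,0],[-0.006,0.012,-0.05],0.5]
    - [[0,0,0],[-0.006,0.012,-0.25],0.5]
    - [[0,0,0],[-0.006,0.012,-0.5],0.2]
    - [[0,0,0],[-0.006,0.012,-0.7],0]
    - [[0,0,0],[-0.006,0.012,-0.7],0]

```text
time: 10.12
position: [0.6406, -0.1872, 0.2289]
orientation: [3.132, 0.006, 1.67]
contact_force: [-0.0, 0.3, -0.1]
width: 0.496
gripper_force: 0.0
```

Run:
```python
from h import *
q,R,s=pose();print(q.round(4),np.round(s['orientation'],3),s['width']*92,s['gripper_force'])
P=optics.camera_params('wrist');im,d=optics.grab_frame('wrist');cv2.imwrite('pics/w4.png',im);w=cloud('wrist',d,P)
for x,y in [(.597,-.144),(.5857,-.19),(.636,-.186)]:
    p=near(w,x,y,.02,.03,.04);print(len(p),p.mean(0).round(4) if len(p) else '')
go((.5,.354,.26),1.82);
```

```text
[ 0.6406 -0.1872  0.2289] [3.132 0.006 1.67 ] 45.627208381120276 0.0
76 [ 0.5984 -0.1449  0.0344]
73 [ 0.586  -0.1898  0.0342]
68 [ 0.6385 -0.1855  0.0344]
to [0.5   0.354 0.26 ] 1.82 turn [0.008, 0.006, -0.286] shift [2.2062, -0.3373, -0.1476]
```

View pics/w4.png

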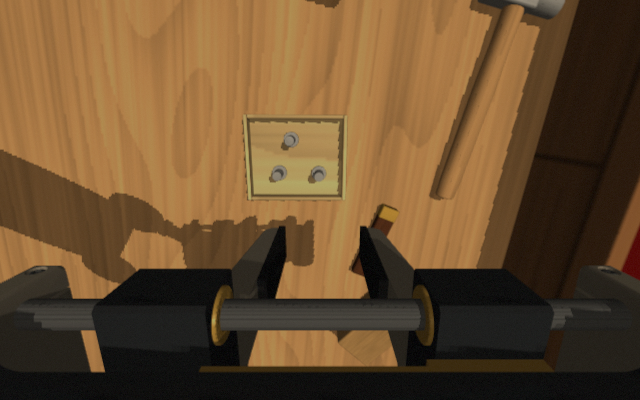

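Three bolts stand in the tray at (290,139), (278,173) and (318,173). Next is the rack.

>>> carry_out:
  targets:
    - [[0,0,-0.286],[1,-0.16,-0.2],0]
    - [[0,0,-0.286],[1,-0.16,-0.2],0]
    - [[0,0,-0.286],[1,-0.16,-0.2],0]
    - [[0,0,-0.286],[1,-0.16,-0.2],0]
    - [[0,0,-0.286],[1,-0.16,-0.2],0]
    - [[0,0,-0.286],[1,-0.16,-0.2],0]

```text
time: 10.92
position: [0.5725, 0.0588, 0.2705]
orientation: [-3.139, -0.0, 1.821]
contact_force: [0.0, -0.1, 0.4]
width: 0.497
gripper_force: 0.0
```

Run:
```python
from h import *
q,R,s=pose();print(q.round(4))
go((.501,.325,.26),1.82);
```

```text
[0.5725 0.0588 0.2705]
to [0.501 0.325 0.26 ] 1.82 turn [-0.005, -0.001, 0.002] shift [1.1026, -0.0134, 0.0424]
```

>>> carry_out:
  targets:
    - [[0,0,0],[1,-0.013,0.04],0]
    - [[0,0,0],[1,-0.013,0.04],0]
    - [[0,0,0],[1,-0.013,0.04],0]
    - [[0,0,0],[1,-0.013,0.04],0]
    - [[0,0,0],[1,-0.013,0.04],0]
    - [[0,0,0],[1,-0.013,0.04],0]

```text
time: 11.68
position: [0.509, 0.2986, 0.2609]
orientation: [-3.14, 0.001, 1.819]
contact_force: [-0.1, -0.8, 0.9]
width: 0.496
gripper_force: 0.0
```

Run:
```python
from h import *
q,R,s=pose();print(q.round(4),s['orientation'])
P=optics.camera_params('wrist');im,d=optics.grab_frame('wrist');cv2.imwrite('pics/w5.png',im);w=cloud('wrist',d,P)
for z0,z1 in [(.125,.135),(.11,.135)]:
    p=near(w,.502,.354,.03,z0,z1);print(len(p),p.mean(0).round(4),cv2.minAreaRect((p[:,:2]*1000).astype(np.float32)),cv2.minEnclosingCircle((p[:,:2]*1000).astype(np.float32)))
p=near(w,.518,.287,.14,.046,.053);print(cv2.minAreaRect((p[:,:2]*1000).astype(np.float32)))
go((.503,.3535,.17),1.82);go((.503,.3535,.09),1.82)
```

```text
[0.509  0.2986 0.2609] [-3.13973273e+00  1.06378834e-03  1.81860438e+00]
385 [0.5036 0.3544 0.1291] ((503.61737060546875, 354.320068359375), (21.243295669555664, 21.941017150878906), 14.01806640625) ((503.821044921875, 354.3335876464844), 11.232458114624023)
395 [0.5037 0.3545 0.129 ] ((503.6810302734375, 354.35760498046875), (21.4394588470459, 21.94209861755371), 14.792396545410156) ((503.8900146484375, 354.3609313964844), 11.259227752685547)
((520.8303833007812, 286.59173583984375), (60.068111419677734, 199.5651092529297), 14.036539077758789)
to [0.503 0.354 0.17 ] 1.82 turn [-0.003, 0.002, -0.005] shift [0.2208, 0.0304, 0.3647]
to [0.503 0.354 0.09 ] 1.82 turn [-0.003, 0.002, -0.005] shift [0.2211, 0.0309, 0.6847]
```

View pics/w5.png

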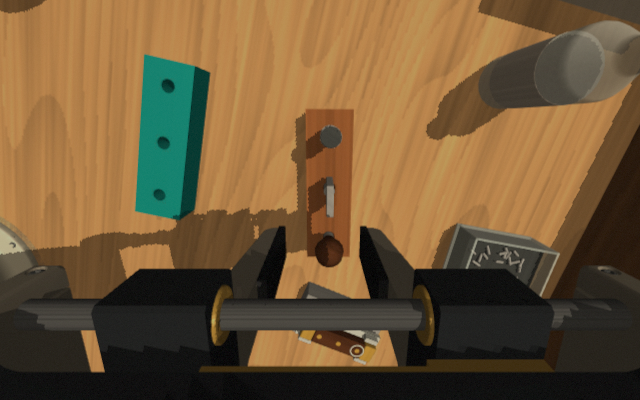

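The rivet set's round flat top is at (331,136), at the far end of the brown rack. The scraper (331,197) and awl (329,250) stay where they are.

>>> carry_out:
  targets:
    - [[0,0,0],[0.223,0.032,0.2],0]
    - [[0,0,0],[0.223,0.032,0.36],0]
    - [[0,0,0],[0.223,0.032,0.36],0]
    - [[0,0,0],[0.223,0.032,0.55],0]
    - [[0,0,0],[0.223,0.032,0.7],0]
    - [[0,0,0],[0.223,0.032,0.7],0]
    - [[0,0,0],[0.223,0.032,0.7],0]
  force: 40

```text
time: 12.6
position: [0.5047, 0.3562, 0.0904]
orientation: [3.137, -0.001, 1.819]
contact_force: [-0.4, -0.4, 1.2]
width: 0.5
gripper_force: 0.0
```

>>> carry_out:
  targets:
    - [[0,0,0],[0,0,0],1]
    - [[0,0,0],[0,0,0],1]
    - [[0,0,0],[0,0,0],1]
    - [[0,0,0],[0,0,0],1]
    - [[0,0,0],[0,0,0],1]
    - [[0,0,0],[0,0,0],1]
  force: 40

```text
time: 13.35
position: [0.5028, 0.3566, 0.0881]
orientation: [3.14, -0.0, 1.82]
contact_force: [-0.6, -0.1, 6.7]
width: 0.23
gripper_force: 40.0
```

>>> carry_out:
  targets:
    - [[0,0,0],[0,0,-0.15],1]
    - [[0,0,0],[0,0,-0.3],1]
    - [[0,0,0],[0,0,-0.5],1]
    - [[0,0,0],[0,0,-0.6],1]
    - [[0,0,0],[0,0,-0.6],1]
    - [[0,0,0],[0,0,-0.6],1]

```text
time: 14.1
position: [0.5013, 0.3558, 0.2347]
orientation: [-3.138, 0.001, 1.82]
contact_force: [-0.2, -0.2, -2.0]
width: 0.232
gripper_force: 40.0
```

Run:
```python
from h import *
q,R,s=pose();print(q.round(4),s['orientation'],s['width'],s['contact_force'])
for c in ['scene','side']:
    im,d=optics.grab_frame(c);cv2.imwrite(f'pics/{c}1.png',im);w=cloud(c,d)
    print(c,[(np.round(r['point'],3).tolist(),round(r['conf'],2)) for r in spotter.spot_point('rivet_set_tip',c)])
    p=near(w,q[0],q[1],.03,q[2]-.1,q[2]-.003)
    if len(p)>5:
        print(len(p),p.min(0).round(4))
        for a in np.arange(q[2]-.09,q[2],.012):
            k=p[(p[:,2]>a)&(p[:,2]<a+.012)]
            if len(k): print(len(k),k.mean(0).round(4))
go((.62,.068,.26),1.45)
```

```text
[0.5013 0.3558 0.2347] [-3.13813538e+00  6.46748010e-04  1.82016100e+00] 0.2318466309131292 [-0.17239593 -0.19144304 -2.04150882]
scene [([0.5, 0.357, 0.155], 0.8)]
280 [0.4984 0.3425 0.1562]
1 [0.5027 0.3539 0.1562]
22 [0.5041 0.3527 0.1626]
39 [0.5066 0.353  0.1751]
46 [0.5068 0.3526 0.1869]
45 [0.5071 0.3532 0.1989]
41 [0.5073 0.3529 0.2098]
73 [0.5101 0.3527 0.2232]
13 [0.5103 0.35   0.23  ]
side [([0.598, -0.144, 0.005], 0.53), ([0.504, 0.357, 0.154], 0.43)]
90 [0.4871 0.3405 0.1546]
1 [0.4973 0.3528 0.1546]
8 [0.4976 0.3529 0.1616]
12 [0.4969 0.3513 0.1745]
16 [0.4977 0.3516 0.1869]
13 [0.4963 0.3505 0.199 ]
11 [0.497  0.3499 0.2097]
24 [0.4957 0.3485 0.2227]
5 [0.4988 0.346  0.2307]
to [0.62  0.068 0.26 ] 1.45 turn [-0.006, 0.002, 0.707] shift [-1.233, 0.1748, -0.0992]
```

>>> carry_out:
  targets:
    - [[0,0,0.3],[-1,0.14,-0.08],1]
    - [[0,0,0.3],[-1,0.14,-0.08],1]
    - [[0,0,0.3],[-1,0.14,-0.08],1]
    - [[0,0,0.3],[-1,0.14,-0.08],1]
    - [[0,0,0.3],[-1,0.14,-0.08],1]
    - [[0,0,0.3],[-1,0.14,-0.08],1]
    - [[0,0,0.3],[-1,0.14,-0.08],1]

```text
time: 15.18
position: [0.5972, 0.124, 0.2566]
orientation: [-3.141, -0.0, 1.665]
contact_force: [0.4, 0.7, -2.4]
width: 0.232
gripper_force: 40.0
```

Run:
```python
from h import *
q,R,s=pose();print(q.round(4),s['orientation'],s['width'],s['contact_force'])
for c in ['wrist','scene','side']:
    im,d=optics.grab_frame(c);cv2.imwrite(f'pics/{c}2.png',im)
    for n in ['mark','rivet_set_tip']:print(c,n,[(np.round(r['point'],4).tolist(),round(r['conf'],2)) for r in spotter.spot_point(n,c)])
a=np.hypot
go((.617,.068,.18),1.66)
```

```text
[0.5972 0.124  0.2566] [-3.14056570e+00 -4.60592537e-04  1.66484575e+00] 0.2318386784147989 [ 0.38961999  0.72997273 -2.40167782]
wrist mark [([0.617, 0.065, 0.072], 0.66)]
wrist rivet_set_tip [([0.599, 0.1248, 0.1812], 0.96)]
scene mark [([0.6168, 0.0678, 0.0751], 0.64)]
scene rivet_set_tip [([0.5933, 0.1205, 0.1778], 0.69), ([0.7209, -0.2731, 0.0001], 0.56)]
side mark [([0.6133, 0.0624, 0.0727], 0.75), ([0.4391, 0.1167, 0.0019], 0.18)]
side rivet_set_tip [([0.5995, 0.1248, 0.177], 0.68)]
to [0.617 0.068 0.18 ] 1.66 turn [0.0, 0.0, 0.006] shift [-0.2256, 0.0559, 0.3086]
```

>>> carry_out:
  targets:
    - [[0,0,0],[-0.23,0.056,0.1],1]
    - [[0,0,0],[-0.23,0.056,0.3],1]
    - [[0,0,0],[-0.23,0.056,0.35],1]
    - [[0,0,0],[-0.23,0.056,0.35],1]
    - [[0,0,0],[-0.23,0.056,0.35],1]

```text
time: 16.25
position: [0.6185, 0.0672, 0.1722]
orientation: [3.138, 0.001, 1.664]
contact_force: [0.2, 0.9, -1.7]
width: 0.234
gripper_force: 40.0
```

Run:
```python
from h import *
q,R,s=pose();print(q.round(4),s['orientation'],s['width'],s['contact_force'])
out=[]
for c in ['wrist','scene','side']:
    P=optics.camera_params(c);im,d=optics.grab_frame(c);np.save(f'pics/{c}3.npy',d)
    for n in ['mark','rivet_set_tip']:print(c,n,[(np.round(r['point'],4).tolist(),round(r['conf'],2)) for r in spotter.spot_point(n,c)])
    K=np.array(P['intrinsics']);E=np.linalg.inv(P['extrinsics']);x=K@(E[:3,:3]@[.6165,.066,.08]+E[:3,3]);u,v=(x[:2]/x[2]).astype(int)
    print(c,u,v);u=min(max(u,50),590);v=min(max(v,50),350)
    out.append(cv2.resize(im[v-50:v+50,u-50:u+50],(266,266),interpolation=cv2.INTER_CUBIC))
    w=cloud(c,d,P);p=near(w,q[0],q[1],.03,.08,.13)
    for a in np.arange(.08,.14,.01):
        k=p[(p[:,2]>a)&(p[:,2]<a+.01)]
        if len(k): print(len(k),k.mean(0).round(4))
    p=near(w,.587,.072,.08,.072,.078);print('top',len(p),p[:,2].mean())
cv2.imwrite('pics/hov.png',np.hstack(out))
```

```text
[0.6185 0.0672 0.1722] [3.13760480e+00 6.58887448e-04 1.66399116e+00] 0.2339228253111199 [ 0.17477246  0.94162132 -1.71566979]
wrist mark [([0.6172, 0.066, 0.0727], 0.79)]
wrist rivet_set_tip [([0.6192, 0.0669, 0.0943], 0.98)]
wrist 319 202
6 [0.6194 0.0688 0.0951]
17 [0.6198 0.0702 0.108 ]
55 [0.6192 0.0706 0.1148]
69 [0.619  0.0705 0.1247]
top 2885 0.07347620636942108
scene mark [([0.6181, 0.0694, 0.0772], 0.73), ([0.6008, -0.1647, 0.0007], 0.31)]
scene rivet_set_tip [([0.6141, 0.0657, 0.0917], 0.71)]
scene 342 225
10 [0.6221 0.0642 0.0972]
12 [0.623  0.0655 0.1058]
31 [0.6238 0.0669 0.115 ]
26 [0.6235 0.0662 0.1248]
top 421 0.07486119158528406
side mark [([0.6181, 0.066, 0.0752], 0.93)]
side rivet_set_tip [([0.6194, 0.0673, 0.0924], 0.49)]
side 340 182
6 [0.6135 0.0649 0.0956]
10 [0.6124 0.0645 0.1055]
13 [0.6128 0.0634 0.115 ]
9 [0.6123 0.0612 0.1259]
top 123 0.0737555647770938
```

View pics/hov.png

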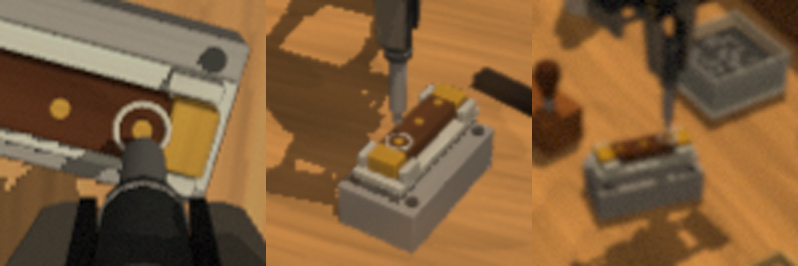

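The nose hangs over the ringed pin in all three crops: wrist (140,145), scene (398,120) and side (667,125). It is about 19 mm above the handle, so I'll lower it slowly.

>>> carry_out:
  targets:
    - [[0,0,0],[0,0,0.03],1]
    - [[0,0,0],[0,0,0.05],1]
    - [[0,0,0],[0,0,0.06],1]
    - [[0,0,0],[0,0,0.065],1]
    - [[0,0,0],[0,0,0.065],1]
    - [[0,0,0],[0,0,0.065],1]

```text
time: 17.45
position: [0.6173, 0.0666, 0.1536]
orientation: [3.141, 0.0, 1.663]
contact_force: [0.3, -0.2, -1.7]
width: 0.231
gripper_force: 40.0
```

>>> carry_out:
  targets:
    - [[0,0,0],[0,0,0.004],1]
    - [[0,0,0],[0,0,0.008],1]
    - [[0,0,0],[0,0,0.012],1]
    - [[0,0,0],[0,0,0.012],1]
    - [[0,0,0],[0,0,0.012],1]

```text
time: 18.08
position: [0.6174, 0.0667, 0.1507]
orientation: [3.141, 0.0, 1.663]
contact_force: [-1.4, 0.3, 1.7]
width: 0.229
gripper_force: 40.0
```

>>> carry_out:
  targets:
    - [[0,0,0],[0,0,0.004],1]
    - [[0,0,0],[0,0,0.008],1]
    - [[0,0,0],[0,0,0.012],1]
    - [[0,0,0],[0,0,0.012],1]
    - [[0,0,0],[0,0,0.012],1]
    - [[0,0,0],[0,0,0.012],1]

```text
time: 18.82
position: [0.6174, 0.0666, 0.1475]
orientation: [3.141, 0.0, 1.663]
contact_force: [-0.6, -0.5, 3.8]
width: 0.237
gripper_force: 40.0
```

Run:
```python
from h import *
q,R,s=pose();print(q.round(4),s['orientation'],s['contact_force'],s['torque'])
out=[]
for c in ['wrist','scene','side']:
    P=optics.camera_params(c);im,d=optics.grab_frame(c)
    for n in ['mark','rivet_set_tip']:print(c,n,[(np.round(r['point'],4).tolist(),round(r['conf'],2)) for r in spotter.spot_point(n,c)][:1])
    w=cloud(c,d,P);m=w[np.abs((w[...,:2]-[.587,.072])@[.18,.98])<.011];m=m[(np.abs(m[:,0]-.575)<.025)&(m[:,2]>.06)&(m[:,2]<.08)];print('top z',len(m),np.median(m[:,2]).round(4))
    w0=cloud(c,np.load(f'pics/{c}3.npy')) if c!='wrist' else None
    if w0 is not None:
        m=w0[np.abs((w0[...,:2]-[.587,.072])@[.18,.98])<.011];m=m[(np.abs(m[:,0]-.575)<.025)&(m[:,2]>.06)&(m[:,2]<.08)];print('before',len(m),np.median(m[:,2]).round(4))
    K=np.array(P['intrinsics']);E=np.linalg.inv(P['extrinsics']);x=K@(E[:3,:3]@[.6165,.066,.08]+E[:3,3]);u,v=(x[:2]/x[2]).astype(int)
    out.append(cv2.resize(im[v-50:v+50,u-50:u+50],(266,266),interpolation=cv2.INTER_CUBIC))
cv2.imwrite('pics/press.png',np.hstack(out))
```

```text
[0.6174 0.0666 0.1475] [3.14105401e+00 1.14066324e-04 1.66307169e+00] [-0.59173845 -0.49754745  3.76595035] [-0.05932373  0.09710457 -0.02970359]
wrist mark [([0.6155, 0.065, 0.0636], 0.72)]
wrist rivet_set_tip [([0.6173, 0.0654, 0.0689], 0.74)]
top z 1437 0.0688
scene mark [([0.618, 0.0668, 0.0721], 0.79)]
scene rivet_set_tip [([0.6138, 0.0641, 0.0673], 0.59)]
top z 155 0.0701
before 163 0.075
side mark [([0.616, 0.0643, 0.0715], 0.92)]
side rivet_set_tip [([0.6185, 0.0641, 0.066], 0.45)]
top z 80 0.0678
before 80 0.0725
```

View pics/press.png

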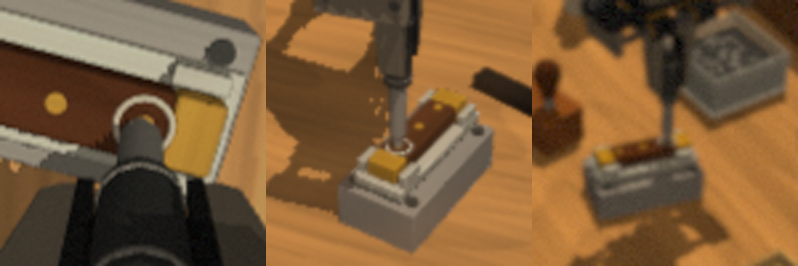

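The crops show the nose inside the ring, at wrist (140,130) and scene (398,148). The cradle is down about 4.8 mm, mid-travel, and the tool is upright. I'll let it settle briefly and hand in.

>>> carry_out:
  targets:
    - [[0,0,0],[0,0,0],1]
    - [[0,0,0],[0,0,0],1]
    - [[0,0,0],[0,0,0],1]
    - [[0,0,0],[0,0,0],1]

```text
time: 19.77
position: [0.6173, 0.0666, 0.1474]
orientation: [3.141, 0.0, 1.663]
contact_force: [1.3, -0.4, 4.2]
width: 0.231
gripper_force: 40.0
```

```bash
python3 -c "
from workcell import ticket;print(ticket.close_job())"
```

```text
the job is handed in; nothing more can be done
None
```

Job handed in at about 20 s (no verdict came back): three bolts stand in the tray and the fourth was left alone; the rivet set is gripped upright on the ringed pin, pressing about 6 N with the cradle about 4.8 mm down.

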